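Close up the bead stores with the fingertips

TASK

Close up the bead stores before the dusty work starts: with the fingertips, gently push both open drawers of the low wooden bead chest fully home, without slamming them, and fold the lid of the red tin down until it is fully shut. Nothing needs gripping: do not pick up, tip or shove the tin from its place, leave the other things on the bench as they are, and finish with the hand clear of everything.

Things in the scene. Friction and masses are not known exactly. Their poses are not given: they have to be found in the camera images.
- bead_chest: Low plywood chest, fixed, 134 (x) x 152 (y) x 62 mm high, two drawers side by side. Origin: centre of underside. Its front faces its own -x; its +y is left seen from the robot. Flat drawer fronts 62 mm wide, 11 to 55 mm above the bench, at y = +35 mm (left) and -35 mm (right); when shut they are flush at x = -65 mm. The top board overhangs by 2 mm
- drawer_left (a joint): How far the left drawer stands open, in m: 0 is fully home, 0.09 is fully out. It slides out along the chest's own -x, stays where it is left and takes about 1.5 N to push
- knob_left (a point): Centre of the outer face of the left drawer's round brass knob (20 mm across), 18.5 mm in front of the drawer front and 33 mm above the bench; moves with the drawer. Its axes are those of the chest: +x is the way to push
- drawer_right (a joint): How far the right drawer stands open, in m: 0 is fully home, 0.09 is fully out. It slides out along the chest's own -x, stays where it is left and takes about 1.5 N to push
- knob_right (a point): Centre of the outer face of the right drawer's round brass knob (20 mm across), 18.5 mm in front of the drawer front and 33 mm above the bench; moves with the drawer. Its axes are those of the chest: +x is the way to push. A fixed bench torch, 70 mm high, can stand as little as 45 mm to its right (-y)
- red_tin: Red enamelled tin, loose on the bench, about 0.3 to 0.45 kg, base 74 mm (x) x 118 mm (y), 26 mm high when shut. Origin: centre of its underside. The lid is hinged along its far side (own +x)
- tin_hinge (a point): Middle of the tin's hinge line, 35.7 mm from the tin's origin along the tin's own +x and 24 mm above the bench; its axes are those of the tin, and the hinge line runs along y
- red_tin_lid (a joint): Opening angle of the tin's lid in rad: 0 is shut (level), 1.57 upright, 1.83 leaning back as far as it goes. The lid is a 76 mm long (from the hinge) x 118 mm wide plate, 2 mm thick, with a 9 mm rim on its inner side. The hinge is a little stiff (0.02 N m), so the lid stays at any angle
- lid_edge (a point): Middle of the outer side of the lid's free edge, 76 mm from the hinge; moves with the lid
- bead_press: standing wooden bead press, 22 mm wide, 62 mm tall; leave alone. Origin: centre of its underside
- cork: orange-brown cork block, 30x60x24 mm; leave alone. Origin: centre of its underside
- lighter: black lighter with a white end, 24x65x12 mm, lying; leave alone. Origin: centre of its underside
- pliers: red-handled pliers, 55x133x10 mm, lying; leave alone. Origin: centre of their underside
- graphite_block: black graphite block, 52x82x11 mm, lying flat; leave alone. Origin: centre of its underside

How it is judged (in metres and radians):
At the end, for the whole second after the job is handed in: Both drawers are within 3 mm of fully home, the lid of the tin is within 0.06 rad of shut, and the tin stands level and still within 40 mm of where it was (value of joint each of drawer_left, drawer_right below 0.003 m and value of joint red_tin_lid below 0.06 rad and distance of red_tin from where it was at the start of the episode below 0.04 m and angle between red_tin's own z axis and vertical below 0.05 rad and linear speed of red_tin below 0.02 m/s); the robot touches nothing.
It fails at once if the red tin is lifted or tipped (height (world z) of red_tin above 0.015 m or angle between red_tin's own z axis and vertical above 0.2 rad).
It fails at once if the red tin is shoved more than 40 mm from its place (distance of red_tin from where it was at the start of the episode above 0.04 m).
It fails at once if a drawer is slammed (faster than 0.6 m/s) (velocity of joint any of drawer_left, drawer_right below -0.6 m/s).
It fails at once if something else on the bench is moved by more than 25 mm or picked up (distance of any of bead_press, cork, lighter, pliers, graphite_block from where it was at the start of the episode above 0.025 m).
It also fails if it takes over 51 s, if anything falls off the work surface, if the arm or the gripper's body presses on something with over 40 N, if the wrist force passes 120 N, or if a joint passes its speed limit or range.

ROBOT

A 6-joint arm with a two-finger parallel gripper is mounted at the origin on a cart in front of the work surface, level with it; the furniture and walls round the work are solid. World frame = base frame: x ahead of the robot, y to its left, z up, the work surface at z = 0. Lengths are in mm, angles in rad, forces in N, time in s.
With the tool pointing down it reaches from about 350 to 975 mm from the base axis. Payload 7.1 kg.
Tool frame: the origin (TCP) lies at the very end of the fingers, on their centre line; the grasp point (between the pads) lies 19 mm behind it; z points along the fingers, x is the direction in which the jaws open and shut, and the axes are right-handed (so a half turn about z gives the same grasp; the last joint's range is limited). The gripper opens to 88 mm and grips with 3 to 60 N. Pads are 20 mm wide; open, the fingers measure 115 mm over their backs; the gripper's body (75 mm by 178 mm) begins 61 mm behind the grasp point.
Start: joints at [-1.32, 0.423, 1.63, -0, 1.089, -0.019], TCP at [166.605, -602.368, 222.675] pointing down, gripper open.
Joint ranges: [-3, 3], [-0.9, 2.11], [0.09, 2.58], [-1.31, 4.45], [0.11, 2.69], [-2.54, 2.54]. Speed limits (rad/s): [2.39, 2.39, 3.01, 3.14, 3.14, 3.14].

INTERFACE

Orientations are given as a rotation vector (axis times angle).
In Python, from workcell import ctrl gives the robot as it stands. The module is installed in compiled form; this text tells all that it offers.
- The arm moves only by the tool move_arm, never from a script. Its argument "motion" is a list of rows, each a list of 2 entries, a list of its own where there are three numbers: the shift along the tool's x, y, z normalised to -1 to 1, where 1 is 150 mm, then the turn, a rotation vector about the tool's x, y, z normalised to -1 to 1, where 1 is 60 degrees. In form: [[[x, y, z], [rx, ry, rz]], ...]. A call has exactly 5 rows; each row is the pose to reach, as a shift and turn from the pose commanded when the call began, along the tool's axes at that moment; what a row does not reach only later rows make up. A row lasts 1/8 s, in which the tool goes at most 62.5 mm and 10.7 degrees, less where a joint would pass 70% of its speed; a pose out of reach is approached as far as the arm can. A call with a number of a shift or a turn outside -1 to 1 is refused whole. A call with a gripper value outside its range is refused whole. "gripper" is the opening, from 0 (shut) to 1 (fully open), set as the call begins (left out, the last holds). The fingers move at their own pace and stop on an object; the grip force is fixed at half the most. Time passes only in rows, so rows that repeat a pose let the fingers close, or fill a call up. It gives the time, the measured TCP pose, the force and the opening at its end, in the units of the state.
- ctrl.get_obs(): the state, without advancing time (a new reading comes with each control period).
- ctrl.get_image(name): name is "scene" or "top" or "wrist"; returns a dict with "pixels" (384x512x3 uint8, red, green, blue), "camera_matrix" (3x3 intrinsics, pixels), "R" (3x3) and "t" (3): a world point X has camera coordinates R X + t; the wrist camera has in their place "mount" (4x4, takes a point from camera to tool coordinates, whose origin is the TCP and whose axes are the tool frame's). Camera axes: x right, y down, z forward; pixel columns grow to the right and rows downward; lengths in mm; the calibration is good to about 2 mm. A picture is of the moment at which its call begins: read the wrist's pose just before it. There is no depth.
- ctrl.close_job(): hands the job in, once; it reports no verdict.
Trained networks look in the newest picture that a camera, given by its name, has taken for a name from the list of things; names that differ only in an ending like _2 or _b are one class to them, and where a whole thing is asked for, a point or a joint stands for the part that bears it (a point fixed in the world has none). Each returns a list of dicts, best first, with "p" (0 to 1); they miss things now and then, are a little off and sometimes report something else, mostly with a low value. They report only what shows in the picture. A call takes as long as a camera call.
- ctrl.boxes_of(camera, name): "location" ([x, y, z] in mm, in world coordinates, good to about 4 mm: the middle of the surface that is visible of it).
- ctrl.regions_of(camera, name): "mask" (384x512 bool, what is visible of it).
- ctrl.pinpoint(camera, name): "location" ([x, y, z] in mm, in world coordinates, good to about 4 mm: a listed point, or the origin of a listed thing).
The state is a dict: "t": time; "qpos": joint angles; "qvel": joint speeds; "joint_torque": joint torques, N m; "ee_pos": TCP position; "orientation": TCP orientation; "ft_force": force on the tool from outside, world axes, zero at the start; "moment": the same for the moment, N m; "width": finger opening in mm.
Only numpy, scipy, OpenCV 4.12 (cv2) and the standard library are available. Lean on these libraries where they do the work, as an engineer would, in place of code of your own. Each camera call takes 0.05 s, during which the arm holds its last target.

## Working session

There is one attempt and no reset: what is moved stays moved. The work goes in short steps, Python scripts to look and compute and a tool call to move; the robot and the scene stay as the last step left them, time stands still between calls to the robot, and variables do not carry over. Pictures are saved under pics/ and viewed, and the job is handed in when it is done.

Besides the shell and the picture viewer there is one more tool, called after "Emit:" in YAML: its name, and indented under it one key for each argument. move_arm: Moves the arm, as the interface text tells. Its arguments: {"type":"object","properties":{"motion":{"type":"array","items":{"type":"array"}},"gripper":{"type":"number"}},"required":["motion"]}

```bash
mkdir -p pics
cat > h.py <<'E'
import numpy as np, cv2
from workcell import ctrl
from scipy.spatial.transform import Rotation as Ro
def save(cam,fn,scale=1.5):
    im=ctrl.get_image(cam); p=cv2.cvtColor(im['pixels'],cv2.COLOR_RGB2BGR)
    cv2.imwrite('pics/'+fn,cv2.resize(p,None,fx=scale,fy=scale)); return im
def st():
    o=ctrl.get_obs(); print('t',o['t'],'pos',np.round(o['ee_pos'],1),'ori',np.round(o['orientation'],3),'F',np.round(o['ft_force'],1),'w',o['width'],'q',np.round(o['qpos'],2)); return o
E
python3 - <<'E'
from h import *
o=st(); print(Ro.from_rotvec(o['orientation']).as_matrix().round(3))
for c in ['scene','top']:
    save(c,c+'0.png')
    for n in ['bead_chest','knob_left','knob_right','red_tin','tin_hinge','lid_edge','bead_press','cork','lighter','pliers','graphite_block']:
        r=ctrl.pinpoint(c,n); print(c,n,[(np.round(x['location'],0).tolist(),round(x['p'],2)) for x in r[:2]])
st()
E
```

```text
t 0.0 pos [ 166.5 -601.9  221.9] ori [-2.499e+00  1.902e+00  2.000e-03] F [-0.5  0.4 -0.2] w 87.76066081412857 q [-1.32  0.42  1.63 -0.    1.09 -0.02]
[[ 0.267 -0.964 -0.   ]
 [-0.964 -0.267  0.001]
 [-0.002 -0.    -1.   ]]
scene bead_chest [([555.0, 290.0, 1.0], 0.91)]
scene knob_left [([422.0, 310.0, 30.0], 0.79)]
scene knob_right [([421.0, 243.0, 33.0], 0.81), ([469.0, -442.0, 1.0], 0.58)]
scene red_tin [([487.0, -116.0, -3.0], 0.62)]
scene tin_hinge [([524.0, -113.0, 26.0], 0.79), ([421.0, 243.0, 35.0], 0.63)]
scene lid_edge [([522.0, -109.0, 95.0], 0.66)]
scene bead_press [([427.0, 85.0, 1.0], 0.44)]
scene cork [([639.0, -11.0, 1.0], 0.75)]
scene lighter [([467.0, -442.0, -1.0], 0.42)]
scene pliers [([547.0, -534.0, -5.0], 0.51)]
scene graphite_block [([718.0, -23.0, -1.0], 0.82), ([553.0, 294.0, 1.0], 0.5)]
top bead_chest [([559.0, 291.0, -1.0], 0.82)]
top knob_left [([432.0, 313.0, 33.0], 0.62)]
top knob_right [([421.0, 239.0, 34.0], 0.69)]
top red_tin [([487.0, -110.0, -1.0], 0.75)]
top tin_hinge [([520.0, -111.0, 21.0], 0.68)]
top lid_edge [([519.0, -118.0, 99.0], 0.56)]
top bead_press [([428.0, 85.0, 0.0], 0.54)]
top cork [([635.0, -10.0, 3.0], 0.49)]
top lighter [([465.0, -443.0, 2.0], 0.7)]
top pliers [([546.0, -533.0, 3.0], 0.67)]
top graphite_block [([559.0, 291.0, -1.0], 0.47)]
t 1.2 pos [ 166.6 -602.4  222.7] ori [ 2.5   -1.902  0.   ] F [-0.6 -0.2  0.1] w 87.81949579904298 q [-1.32  0.42  1.63 -0.    1.09 -0.02]
```

View pics/scene0.png

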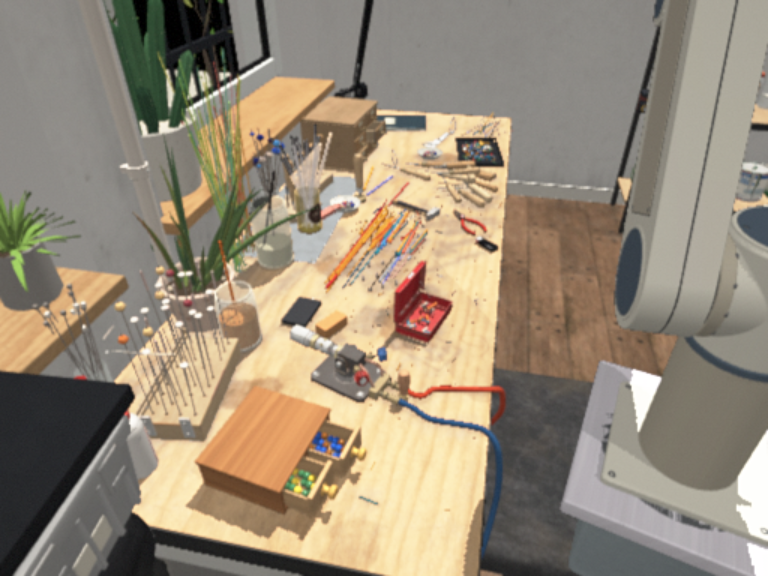

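View pics/top0.png

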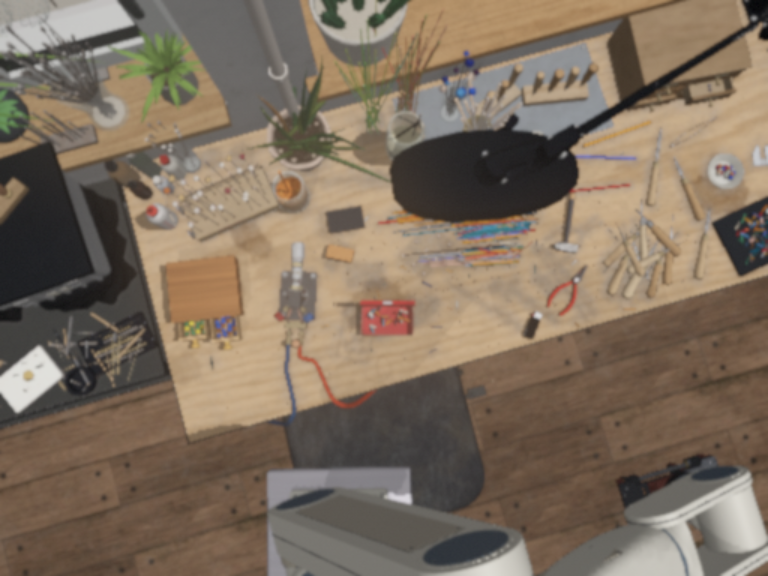

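Run:
```python
from h import *
for c in ['scene','top']:
    im=ctrl.get_image(c); K,R,t=im['camera_matrix'],im['R'],im['t']
    C=-R.T@t; print(c,'cam',C.round(0),'fwd',R[2].round(2))
    def P(X): 
        q=K@(R@np.array(X,float)+t); return q[:2]/q[2]
    if c=='scene':
        for z in [300,500,700,900]:
            print(z,[P([x,y,z]).round(0).tolist() for x,y in [(600,-200),(750,-350),(650,-450)]])
    p=cv2.cvtColor(im['pixels'],cv2.COLOR_RGB2BGR)
    s=(100,140,180,100) if c=='top' else (120,160,200,200)
    x0,y0,w,h=s; 
    f=4 if c=='top' else 3
    cr=cv2.resize(p[y0:y0+h,x0:x0+w],None,fx=f,fy=f,interpolation=cv2.INTER_CUBIC); cv2.imwrite(f'pics/{c}crop.png',cr)
    for n in ['bead_chest','red_tin','red_tin_lid','drawer_left','drawer_right']:
        r=ctrl.regions_of(c,n)
        if r:
            m=r[0]['mask'].astype(np.uint8); print(c,n,r[0]['p'],m.sum(),cv2.minAreaRect(np.argwhere(m)[:,::-1].astype(np.float32)))
    for n in ['bead_chest','knob_left','knob_right','red_tin','tin_hinge','lid_edge']:
        r=ctrl.pinpoint(c,n); print(c,n,[(np.round(x['location'],0).tolist(),round(x['p'],2)) for x in r[:1]])
st()
```

```text
scene cam [171. 653. 681.] fwd [ 0.36 -0.73 -0.59]
300 [[260.0, 102.0], [239.0, 78.0], [280.0, 74.0]]
500 [[260.0, 25.0], [237.0, 11.0], [282.0, 8.0]]
700 [[259.0, -76.0], [234.0, -75.0], [284.0, -74.0]]
900 [[259.0, -214.0], [230.0, -184.0], [288.0, -179.0]]
scene bead_chest 0.87 6330 ((188.099853515625, 302.05596923828125), (105.30413055419922, 77.19041442871094), 19.798877716064453)
scene red_tin 0.72 1284 ((279.48004150390625, 203.36000061035156), (38.80000305175781, 48.400001525878906), 36.869895935058594)
scene red_tin_lid 0.74 363 ((271.0853576660156, 193.26829528808594), (12.65007495880127, 39.35578918457031), 38.65980911254883)
scene drawer_left 0.56 963 ((208.50003051757812, 323.5000305175781), (32.64659118652344, 38.9075813293457), 26.56505012512207)
scene drawer_right 0.78 915 ((226.54498291015625, 297.1735534667969), (36.60685348510742, 34.32526397705078), 30.465543746948242)
scene bead_chest []
scene knob_left [([421.0, 312.0, 33.0], 0.97)]
scene knob_right [([425.0, 242.0, 33.0], 0.77)]
scene red_tin [([485.0, -118.0, -0.0], 0.59)]
scene tin_hinge [([522.0, -116.0, 26.
[... 316 characters left out ...]
 ((254.0, 202.0), (26.0, 2.0), -0.0)
top drawer_left 0.81 250 ((129.54798889160156, 222.7639923095703), (16.725791931152344, 19.230186462402344), 79.69515228271484)
top drawer_right 0.64 331 ((150.25611877441406, 221.8048553466797), (20.65069580078125, 19.5463809967041), 83.6598129272461)
top bead_chest [([557.0, 289.0, 0.0], 0.63)]
top knob_left [([430.0, 314.0, 35.0], 0.49)]
top knob_right [([422.0, 239.0, 35.0], 0.85)]
top red_tin [([488.0, -110.0, -3.0], 0.89)]
top tin_hinge [([520.0, -111.0, 21.0], 0.65)]
top lid_edge [([520.0, -117.0, 103.0], 0.46)]
t 2.4 pos [ 166.6 -602.4  222.7] ori [-2.5    1.903  0.   ] F [ 0.8 -0.1  0.4] w 87.87352421113346 q [-1.32  0.42  1.63  0.    1.09 -0.02]
```

View pics/topcrop.png

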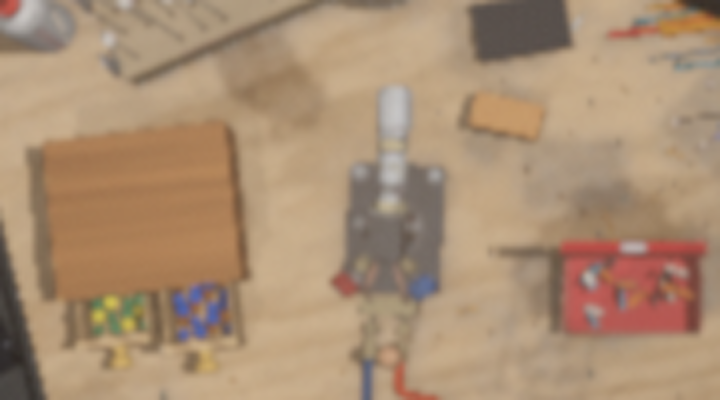

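View pics/scenecrop.png

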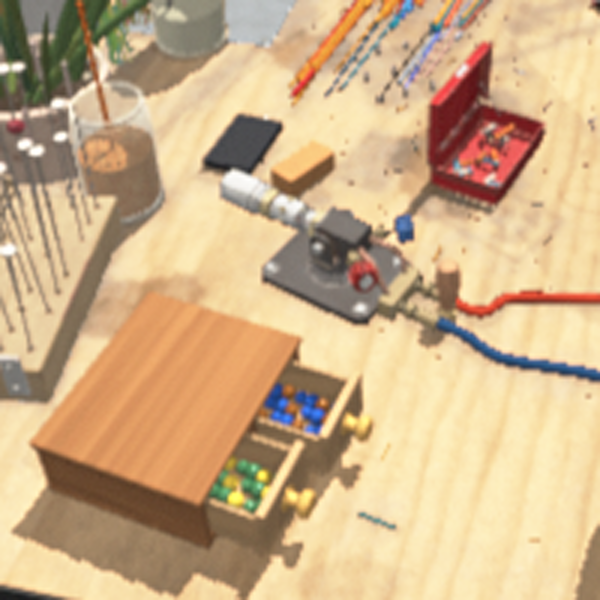

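Run:
```python
from h import *
a=ctrl.get_image('scene'); b=ctrl.get_image('top')
K,R,t=b['camera_matrix'],b['R'],b['t'];C=-R.T@t
for z in [400,500,600,700,800,1000,1200]:
    out=[]
    for u,v in [(390,178),(578,175),(480,218),(480,130)]:
        d=R.T@np.linalg.inv(K)@[u/1.5,v/1.5,1]; X=C+d*(z-C[2])/d[2]
        q=a['camera_matrix']@(a['R']@X+a['t']); out.append((X.round(0)[:2].tolist(),(q[:2]/q[2]).round(0).tolist()))
    print(z,out)
```

```text
400 [([708.0, -122.0], [209.0, 68.0]), ([708.0, -447.0], [264.0, 41.0]), ([635.0, -275.0], [260.0, 57.0]), ([790.0, -280.0], [215.0, 50.0])]
500 [([683.0, -120.0], [214.0, 28.0]), ([683.0, -417.0], [267.0, 9.0]), ([617.0, -260.0], [264.0, 20.0]), ([758.0, -265.0], [219.0, 15.0])]
600 [([658.0, -119.0], [219.0, -20.0]), ([657.0, -387.0], [271.0, -29.0]), ([598.0, -245.0], [269.0, -24.0]), ([726.0, -249.0], [224.0, -26.0])]
700 [([633.0, -117.0], [226.0, -77.0]), ([632.0, -357.0], [276.0, -75.0]), ([579.0, -230.0], [274.0, -76.0]), ([693.0, -234.0], [230.0, -76.0])]
800 [([607.0, -115.0], [235.0, -146.0]), ([607.0, -328.0], [282.0, -131.0]), ([560.0, -215.0], [281.0, -140.0]), ([661.0, -218.0], [237.0, -136.0])]
1000 [([557.0, -111.0], [258.0, -341.0]), ([557.0, -268.0], [299.0, -291.0]), ([522.0, -185.0], [300.0, -320.0]), ([597.0, -187.0], [257.0, -308.0])]
1200 [([507.0, -108.0], [299.0, -681.0]), ([507.0, -208.0], [328.0, -580.0]), ([485.0, -155.0], [333.0, -640.0]), ([532.0, -157.0], [294.0, -615.0])]
```

Emit:
move_arm:
  motion:
    - [[-0.2, -0.3, 0.1], [0, 0, -0.15]]
    - [[-0.4, -0.6, 0.2], [0, 0, -0.3]]
    - [[-0.65, -1, 0.3], [0, 0, -0.45]]
    - [[-0.65, -1, 0.3], [0, 0, -0.6]]
    - [[-0.65, -1, 0.3], [0, 0, -0.75]]
  gripper: 0

```text
t: 3.12
ee_pos: [286.1, -467.2, 177.5]
orientation: [-3.04, 0.79, 0.001]
ft_force: [-0.2, -0.2, -0.1]
width: 41.1
```

```bash
cat >> h.py <<'E'
def plan(targets,yaw=0.0):
    # targets world xyz, tool x at angle yaw
    o=st(); R=Ro.from_rotvec(o['orientation']).as_matrix()
    c,s=np.cos(yaw),np.sin(yaw); Rt=np.array([[c,s,0],[s,-c,0],[0,0,-1]])
    tr=Ro.from_matrix(R.T@Rt).as_rotvec()/np.radians(60)
    for T in targets: print(T,(R.T@(np.array(T,float)-o['ee_pos'])/150).round(3).tolist(),tr.round(3).tolist())
E
python3 -c "
from h import *
plan([[600,-112,160]])"
```

```text
t 3.125 pos [ 286.1 -467.2  177.5] ori [-3.04e+00  7.90e-01  1.00e-03] F [-0.2 -0.2 -0.1] w 41.12634640800249 q [-1.04  0.37  1.84  0.    0.94 -0.53]
[600, -112, 160] [0.676, -3.087, 0.117] [-0.0, 0.0, -0.485]
```

Emit:
move_arm:
  motion:
    - [[0.1, -0.3, 0], [0, 0, -0.1]]
    - [[0.15, -0.6, 0.1], [0, 0, -0.2]]
    - [[0.2, -1, 0.1], [0, 0, -0.3]]
    - [[0.5, -1, 0.1], [0, 0, -0.4]]
    - [[0.7, -1, 0.1], [0, 0, -0.48]]

```text
t: 3.75
ee_pos: [452.6, -389.7, 163.1]
orientation: [3.141, -0.013, 0.001]
ft_force: [0.3, 0.1, 1.1]
width: 0.6
```

```bash
python3 -c "
from h import *
plan([[600,-112,150],[560,-112,90]])"
```

```text
t 3.75 pos [ 452.6 -389.7  163.1] ori [ 3.141e+00 -1.300e-02  1.000e-03] F [0.3 0.1 1.1] w 0.5625628416352483 q [-0.73  0.46  1.74  0.    0.95 -0.72]
[600, -112, 150] [0.968, -1.859, 0.086] [0.001, -0.001, -0.008]
[560, -112, 90] [0.701, -1.857, 0.486] [0.001, -0.001, -0.008]
```

Tool is now aligned with the world axes (x = +x, y = −y, z = down).

Emit:
move_arm:
  motion:
    - [[0.3, -0.2, 0], [0, 0, 0]]
    - [[0.6, -0.4, 0], [0, 0, 0]]
    - [[0.9, -0.6, 0], [0, 0, 0]]
    - [[1, -0.85, 0.05], [0, 0, 0]]
    - [[1, -1, 0.1], [0, 0, 0]]

```text
t: 4.38
ee_pos: [603.2, -239.9, 147.2]
orientation: [3.142, -0.017, 0.0]
ft_force: [0.2, -1.0, -0.3]
width: 0.5
```

Emit:
move_arm:
  motion:
    - [[0, -0.3, 0], [0, 0, 0]]
    - [[0, -0.6, 0], [0, 0, 0]]
    - [[0, -0.85, 0], [0, 0, 0]]
    - [[0, -0.85, 0.2], [0, 0, 0]]
    - [[-0.1, -0.85, 0.4], [0, 0, 0]]

```text
t: 5.0
ee_pos: [589.1, -113.9, 87.4]
orientation: [3.141, -0.019, 0.003]
ft_force: [0.1, 0.3, -0.2]
width: 0.3
```

Run:
```python
from h import *
plan([[560,-112,90]])
im=save('scene','s1.png'); p=cv2.cvtColor(im['pixels'],cv2.COLOR_RGB2BGR)[100:300,180:380]
cv2.imwrite('pics/s1c.png',cv2.resize(p,None,fx=3,fy=3,interpolation=cv2.INTER_CUBIC))
for n in ['lid_edge','tin_hinge','red_tin']: print(n,[(np.round(x['location'],0),round(x['p'],2)) for x in ctrl.pinpoint('scene',n)[:1]])
```

```text
t 5.0 pos [ 589.1 -113.9   87.4] ori [ 3.141e+00 -1.900e-02  3.000e-03] F [ 0.1  0.3 -0.2] w 0.3295897847494866 q [-0.21  0.57  1.77 -0.    0.81 -0.2 ]
[560, -112, 90] [-0.194, -0.01, -0.017] [0.001, -0.002, -0.012]
lid_edge [(array([ 485., -118.,   -1.]), 0.39)]
tin_hinge [(array([ 522., -114.,   24.]), 0.95)]
red_tin [(array([ 488., -114.,    0.]), 0.95)]
```

View pics/s1c.png

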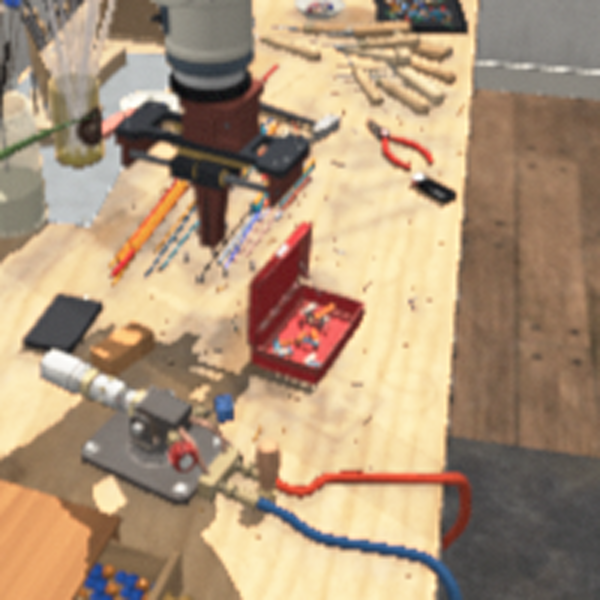

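Emit:
move_arm:
  motion:
    - [[-0.15, 0, 0.02], [0, 0, 0]]
    - [[-0.25, 0, 0.04], [0, 0, 0]]
    - [[-0.33, 0, 0.04], [0, 0, 0]]
    - [[-0.4, 0, 0.05], [0, 0, 0]]
    - [[-0.48, 0, 0.06], [0, 0, 0]]

```text
t: 5.82
ee_pos: [517.6, -113.2, 79.2]
orientation: [3.141, -0.02, 0.004]
ft_force: [1.3, -0.1, 0.8]
width: 0.3
```

Run:
```python
from h import *
plan([[516,-112,78.5],[507,-112,74],[498,-112,68.5],[491,-112,61],[485,-112,53]])
im=save('scene','s2.png'); p=cv2.cvtColor(im['pixels'],cv2.COLOR_RGB2BGR)[100:300,180:380]
cv2.imwrite('pics/s2c.png',cv2.resize(p,None,fx=3,fy=3,interpolation=cv2.INTER_CUBIC))
```

```text
t 5.825 pos [ 517.6 -113.2   79.2] ori [ 3.141 -0.02   0.004] F [ 1.3 -0.1  0.8] w 0.31551511896135653 q [-0.24  0.5   1.93  0.    0.71 -0.22]
[516, -112, 78.5] [-0.011, -0.008, 0.004] [0.0, -0.002, -0.012]
[507, -112, 74] [-0.071, -0.007, 0.034] [0.0, -0.002, -0.012]
[498, -112, 68.5] [-0.131, -0.007, 0.071] [0.0, -0.002, -0.012]
[491, -112, 61] [-0.178, -0.006, 0.121] [0.0, -0.002, -0.012]
[485, -112, 53] [-0.218, -0.005, 0.174] [0.0, -0.002, -0.012]
```

View pics/s2c.png

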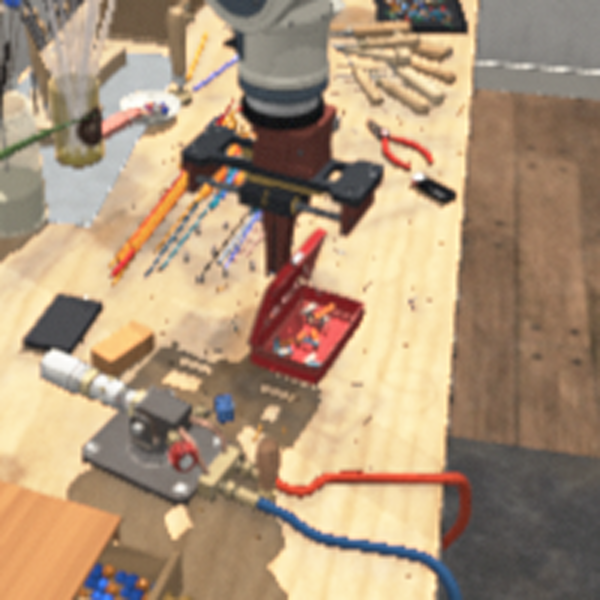

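Lid (290,280) is tilting with the fingertip behind it, tin in place. Continue the arc.

Emit:
move_arm:
  motion:
    - [[-0.07, 0, 0.03], [0, 0, 0]]
    - [[-0.13, 0, 0.07], [0, 0, 0]]
    - [[-0.18, 0, 0.12], [0, 0, 0]]
    - [[-0.22, 0, 0.17], [0, 0, 0]]
    - [[-0.24, 0, 0.22], [0, 0, 0]]

```text
t: 6.5
ee_pos: [480.3, -112.4, 44.9]
orientation: [-3.141, 0.02, 0.002]
ft_force: [0.4, 0.2, 0.7]
width: 0.3
```

Run:
```python
from h import *
plan([[479.5,-112,39],[478,-112,32],[477,-112,26]])
im=save('scene','s3.png'); p=cv2.cvtColor(im['pixels'],cv2.COLOR_RGB2BGR)[100:300,180:380]
cv2.imwrite('pics/s3c.png',cv2.resize(p,None,fx=3,fy=3,interpolation=cv2.INTER_CUBIC))
```

```text
t 6.5 pos [ 480.3 -112.4   44.9] ori [-3.141e+00  2.000e-02  2.000e-03] F [0.4 0.2 0.7] w 0.29268662989672484 q [-0.25  0.53  2.01  0.    0.6  -0.24]
[479.5, -112, 39] [-0.005, -0.003, 0.039] [-0.0, 0.001, -0.012]
[478, -112, 32] [-0.015, -0.003, 0.086] [-0.0, 0.001, -0.012]
[477, -112, 26] [-0.022, -0.002, 0.126] [-0.0, 0.001, -0.012]
```

View pics/s3c.png

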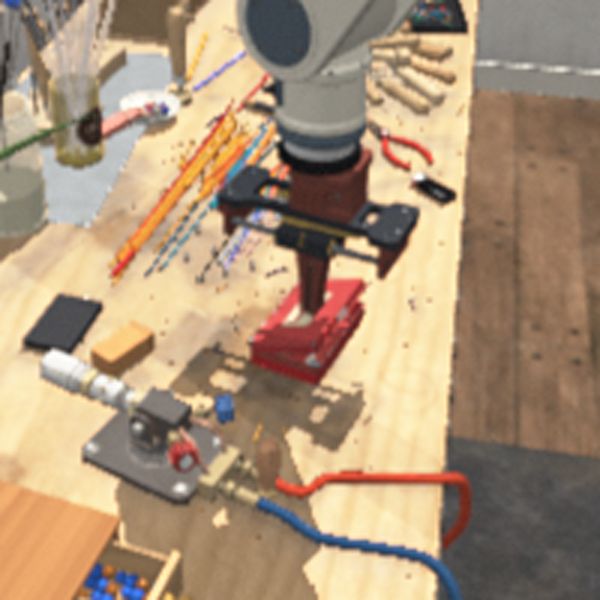

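Lid nearly down, fingertip on top of it at (315,310). Press on gently.

Emit:
move_arm:
  motion:
    - [[0, 0, 0.03], [0, 0, 0]]
    - [[-0.01, 0, 0.06], [0, 0, 0]]
    - [[-0.02, 0, 0.09], [0, 0, 0]]
    - [[-0.02, 0, 0.11], [0, 0, 0]]
    - [[-0.02, 0, 0.125], [0, 0, 0]]

```text
t: 7.18
ee_pos: [477.9, -112.5, 26.7]
orientation: [-3.141, 0.02, 0.001]
ft_force: [-3.0, 0.8, 13.0]
width: 0.6
```

Emit:
move_arm:
  motion:
    - [[0, 0, 0.01], [0, 0, 0]]
    - [[0, 0, 0.01], [0, 0, 0]]
    - [[0, 0, -0.2], [0, 0, 0]]
    - [[0, 0, -0.55], [0, 0, 0]]
    - [[-0.1, -0.2, -0.9], [0, 0, 0]]

```text
t: 7.8
ee_pos: [464.3, -83.0, 163.4]
orientation: [3.141, -0.024, 0.002]
ft_force: [0.9, 0.6, -0.3]
width: 0.3
```

Run:
```python
from h import *
plan([[390,240,110]],0.107)
im=save('scene','s4.png'); p=cv2.cvtColor(im['pixels'],cv2.COLOR_RGB2BGR)[150:250,230:330]
cv2.imwrite('pics/s4c.png',cv2.resize(p,None,fx=6,fy=6,interpolation=cv2.INTER_CUBIC))
for n in ['lid_edge','tin_hinge','red_tin']: print(n,[(np.round(x['location'],0),round(x['p'],2)) for x in ctrl.pinpoint('scene',n)[:1]])
```

```text
t 7.8 pos [464.3 -83.  163.4] ori [ 3.141e+00 -2.400e-02  2.000e-03] F [ 0.9  0.6 -0.3] w 0.34976298307609904 q [-0.2   0.29  2.01 -0.    0.85 -0.19]
[390, 240, 110] [-0.528, -2.146, 0.355] [0.0, -0.001, -0.117]
lid_edge [(array([ 445., -112.,   22.]), 0.84)]
tin_hinge [(array([ 521., -114.,   27.]), 0.96)]
red_tin [(array([ 487., -118.,   -1.]), 0.74)]
```

View pics/s4c.png

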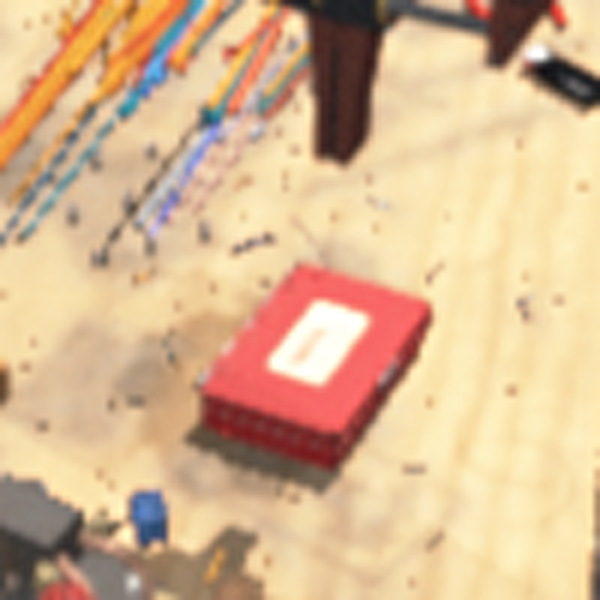

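Emit:
move_arm:
  motion:
    - [[-0.1, -0.3, 0], [0, 0, 0]]
    - [[-0.2, -0.6, 0], [0, 0, -0.03]]
    - [[-0.3, -0.9, 0], [0, 0, -0.06]]
    - [[-0.4, -1, 0], [0, 0, -0.09]]
    - [[-0.5, -1, 0], [0, 0, -0.12]]

```text
t: 8.62
ee_pos: [389.2, 68.9, 160.5]
orientation: [3.136, 0.182, -0.004]
ft_force: [-0.3, 0.4, 0.5]
width: 0.6
```

Run:
```python
from h import *
plan([[385,236,150],[385,236,100]],0.107)
```

```text
t 8.625 pos [389.2  68.9 160.5] ori [ 3.136  0.182 -0.004] F [-0.3  0.4  0.5] w 0.6183256693837907 q [ 0.15  0.19  2.16 -0.    0.8   0.03]
[385, 236, 150] [0.101, -1.11, 0.069] [0.0, 0.003, 0.008]
[385, 236, 100] [0.102, -1.11, 0.403] [0.0, 0.003, 0.008]
```

Emit:
move_arm:
  motion:
    - [[0, -0.3, 0], [0, 0, 0]]
    - [[0, -0.6, 0], [0, 0, 0]]
    - [[0.05, -0.9, 0.05], [0, 0, 0]]
    - [[0.1, -1, 0.2], [0, 0, 0]]
    - [[0.1, -1, 0.4], [0, 0, 0]]

```text
t: 9.25
ee_pos: [389.4, 219.8, 100.9]
orientation: [-3.136, -0.179, -0.002]
ft_force: [-0.3, -0.3, -0.4]
width: 0.5
```

Run:
```python
from h import *
for c in ['scene','top']:
    save(c,c+'5.png')
    for n in ['knob_left','knob_right']: print(c,n,[(np.round(x['location'],0),round(x['p'],2)) for x in ctrl.pinpoint(c,n)[:1]])
plan([[390,238,25],[400,239,25],[410,240,25]],0.107)
```

```text
scene knob_left [(array([423., 311.,  31.]), 0.82)]
scene knob_right [(array([422., 242.,  37.]), 0.65)]
top knob_left [(array([427., 310.,  35.]), 0.74)]
top knob_right [(array([424., 239.,  30.]), 0.66)]
t 9.55 pos [389.  218.9 102.5] ori [-3.137e+00 -1.760e-01 -1.000e-03] F [-0.7 -0.1  0.1] w 0.6973576899141546 q [ 0.49  0.37  2.1  -0.    0.68  0.37]
[390, 238, 25] [0.021, -0.126, 0.516] [-0.0, -0.0, 0.005]
[400, 239, 25] [0.088, -0.125, 0.517] [-0.0, -0.0, 0.005]
[410, 240, 25] [0.155, -0.124, 0.517] [-0.0, -0.0, 0.005]
```

View pics/scene5.png

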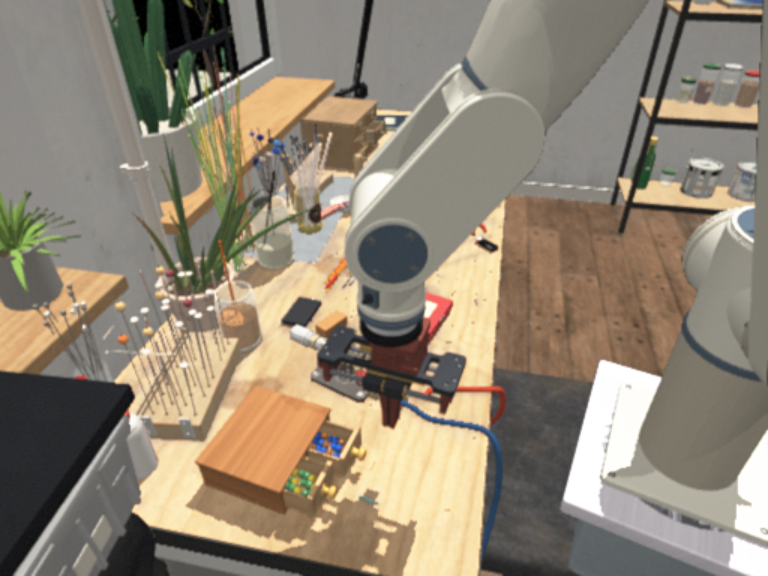

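Emit:
move_arm:
  motion:
    - [[0, -0.12, 0.1], [0, 0, 0]]
    - [[0, -0.13, 0.25], [0, 0, 0]]
    - [[0, -0.13, 0.4], [0, 0, 0]]
    - [[0, -0.13, 0.5], [0, 0, 0]]
    - [[0.03, -0.13, 0.52], [0, 0, 0]]

```text
t: 10.18
ee_pos: [390.7, 238.9, 23.7]
orientation: [3.136, 0.177, -0.001]
ft_force: [-0.3, 0.6, 0.7]
width: 0.4
```

Run:
```python
from h import *
plan([[405,239.5,25],[458,245,25],[463,245,25]],0.107)
im=save('scene','s6.png'); p=cv2.cvtColor(im['pixels'],cv2.COLOR_RGB2BGR)[230:350,180:300]
cv2.imwrite('pics/s6c.png',cv2.resize(p,None,fx=5,fy=5,interpolation=cv2.INTER_CUBIC))
```

```text
t 10.175 pos [390.7 238.9  23.7] ori [ 3.136e+00  1.770e-01 -1.000e-03] F [-0.3  0.6  0.7] w 0.3962134219565301 q [ 0.52  0.54  2.09 -0.    0.51  0.41]
[405, 239.5, 25] [0.095, 0.007, -0.008] [0.0, 0.001, 0.005]
[458, 245, 25] [0.451, 0.01, -0.009] [0.0, 0.001, 0.005]
[463, 245, 25] [0.484, 0.014, -0.009] [0.0, 0.001, 0.005]
```

View pics/s6c.png

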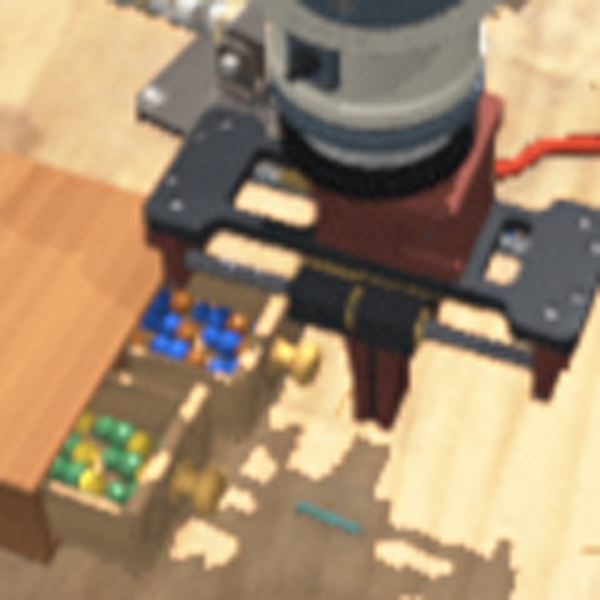

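Emit:
move_arm:
  motion:
    - [[0.07, 0, 0], [0, 0, 0]]
    - [[0.14, 0, 0], [0, 0, 0]]
    - [[0.21, 0, 0], [0, 0, 0]]
    - [[0.28, 0, 0], [0, 0, 0]]
    - [[0.35, 0, 0], [0, 0, 0]]

```text
t: 10.85
ee_pos: [443.5, 245.1, 24.0]
orientation: [3.137, 0.177, -0.0]
ft_force: [-1.1, -0.7, 1.2]
width: 0.5
```

Emit:
move_arm:
  motion:
    - [[0.03, 0, 0], [0, 0, 0]]
    - [[0.05, 0, 0], [0, 0, 0]]
    - [[0.07, 0, 0], [0, 0, 0]]
    - [[0.09, 0, 0], [0, 0, 0]]
    - [[0.1, 0, 0], [0, 0, 0]]

```text
t: 11.48
ee_pos: [457.8, 246.8, 23.9]
orientation: [3.136, 0.177, -0.0]
ft_force: [-2.2, 0.3, -0.0]
width: 0.3
```

Run:
```python
from h import *
plan([[458,245,25],[463,245,25]],0.107)
im=save('scene','s7.png'); p=cv2.cvtColor(im['pixels'],cv2.COLOR_RGB2BGR)[230:350,180:300]
cv2.imwrite('pics/s7c.png',cv2.resize(p,None,fx=5,fy=5,interpolation=cv2.INTER_CUBIC))
```

```text
t 11.475 pos [457.8 246.8  23.9] ori [ 3.136  0.177 -0.   ] F [-2.2  0.3 -0. ] w 0.3495270807405494 q [ 0.47  0.59  1.96 -0.    0.59  0.36]
[458, 245, 25] [-0.0, 0.012, -0.008] [0.0, 0.0, 0.006]
[463, 245, 25] [0.033, 0.016, -0.008] [0.0, 0.0, 0.006]
```

View pics/s7c.png

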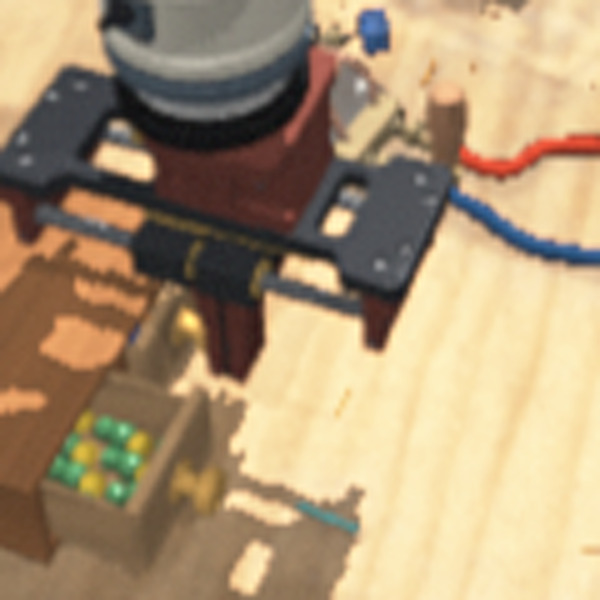

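Emit:
move_arm:
  motion:
    - [[0.02, 0, 0], [0, 0, 0]]
    - [[0.03, 0, 0], [0, 0, 0]]
    - [[0.04, 0, 0], [0, 0, 0]]
    - [[0.05, 0, 0], [0, 0, 0]]
    - [[0.05, 0, 0], [0, 0, 0]]

```text
t: 12.15
ee_pos: [465.5, 247.8, 24.0]
orientation: [-3.136, -0.177, -0.001]
ft_force: [-0.9, -0.4, -0.8]
width: 0.9
```

Emit:
move_arm:
  motion:
    - [[0.01, 0, 0], [0, 0, 0]]
    - [[0.02, 0, 0], [0, 0, 0]]
    - [[0.03, 0, 0], [0, 0, 0]]
    - [[0.03, 0, 0], [0, 0, 0]]
    - [[0.03, 0, 0], [0, 0, 0]]

```text
t: 12.78
ee_pos: [467.2, 247.7, 23.7]
orientation: [3.135, 0.177, -0.008]
ft_force: [-9.1, 1.3, 6.9]
width: 0.4
```

Run:
```python
from h import *
im=save('scene','s8.png'); p=cv2.cvtColor(im['pixels'],cv2.COLOR_RGB2BGR)[230:350,180:300]
cv2.imwrite('pics/s8c.png',cv2.resize(p,None,fx=5,fy=5,interpolation=cv2.INTER_CUBIC))
print(ctrl.pinpoint('scene','knob_right'))
```

```text
[{'location': [474.8, 246.9, 33.8], 'p': 0.58}]
```

View pics/s8c.png

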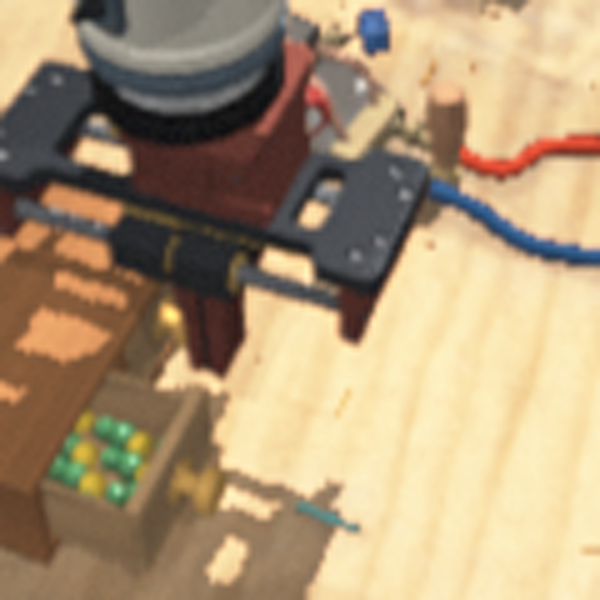

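Emit:
move_arm:
  motion:
    - [[-0.15, 0, 0], [0, 0, 0]]
    - [[-0.35, 0, 0], [0, 0, 0]]
    - [[-0.5, -0.1, 0], [0, 0, 0]]
    - [[-0.5, -0.3, 0], [0, 0, 0]]
    - [[-0.5, -0.47, 0], [0, 0, 0]]

```text
t: 13.5
ee_pos: [387.7, 311.2, 24.3]
orientation: [-3.136, -0.177, -0.002]
ft_force: [-0.1, 0.0, -0.2]
width: 0.6
```

Run:
```python
from h import *
plan([[395,308.5,25],[462,316,25]],0.107)
im=save('scene','s9.png'); p=cv2.cvtColor(im['pixels'],cv2.COLOR_RGB2BGR)[230:350,180:300]
cv2.imwrite('pics/s9c.png',cv2.resize(p,None,fx=5,fy=5,interpolation=cv2.INTER_CUBIC))
print(ctrl.pinpoint('scene','knob_right'),ctrl.pinpoint('scene','knob_left'))
```

```text
t 13.5 pos [387.7 311.2  24.3] ori [-3.136e+00 -1.770e-01 -2.000e-03] F [-0.1  0.  -0.2] w 0.5962319805081934 q [ 0.65  0.57  2.01 -0.    0.56  0.54]
[395, 308.5, 25] [0.046, 0.023, -0.005] [-0.001, -0.001, 0.006]
[462, 316, 25] [0.496, 0.024, -0.004] [-0.001, -0.001, 0.006]
[{'location': [477.3, 247.9, 31.5], 'p': 0.58}, {'location': [718.2, -22.0, -1.8], 'p': 0.33}] [{'location': [422.9, 311.2, 30.9], 'p': 0.64}]
```

View pics/s9c.png

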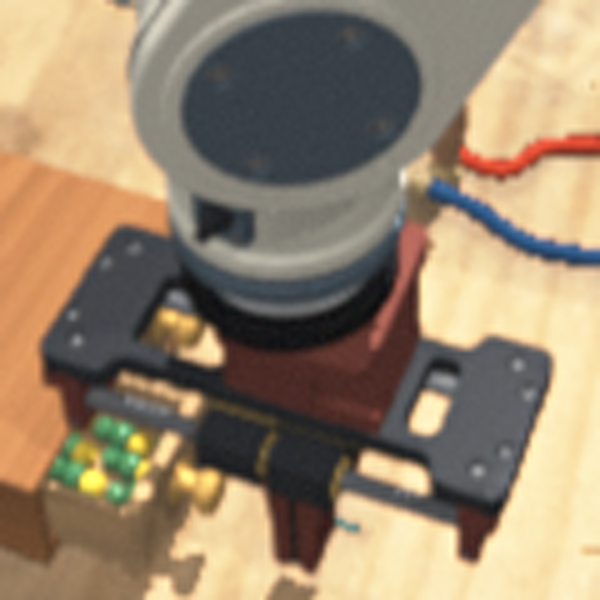

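Emit:
move_arm:
  motion:
    - [[0.07, 0.02, 0], [0, 0, 0]]
    - [[0.14, 0.02, 0], [0, 0, 0]]
    - [[0.21, 0.02, 0], [0, 0, 0]]
    - [[0.28, 0.02, 0], [0, 0, 0]]
    - [[0.35, 0.02, 0], [0, 0, 0]]

```text
t: 14.28
ee_pos: [440.3, 312.3, 23.8]
orientation: [3.136, 0.176, -0.001]
ft_force: [-0.7, -0.4, 0.1]
width: 0.5
```

Emit:
move_arm:
  motion:
    - [[0.02, 0, 0], [0, 0, 0]]
    - [[0.04, 0, 0], [0, 0, 0]]
    - [[0.06, 0, 0], [0, 0, 0]]
    - [[0.08, 0, 0], [0, 0, 0]]
    - [[0.1, 0, 0], [0, 0, 0]]

```text
t: 14.9
ee_pos: [454.7, 314.4, 23.9]
orientation: [3.136, 0.177, -0.0]
ft_force: [-1.5, -1.5, -0.3]
width: 0.6
```

Emit:
move_arm:
  motion:
    - [[0.01, 0, 0], [0, 0, 0]]
    - [[0.02, 0, 0], [0, 0, 0]]
    - [[0.03, 0, 0], [0, 0, 0]]
    - [[0.04, 0, 0], [0, 0, 0]]
    - [[0.04, 0, 0], [0, 0, 0]]

```text
t: 15.52
ee_pos: [460.2, 315.0, 23.9]
orientation: [3.136, 0.177, -0.001]
ft_force: [-4.3, -0.5, 0.9]
width: 0.8
```

Emit:
move_arm:
  motion:
    - [[0.01, 0, 0], [0, 0, 0]]
    - [[0.015, 0, 0], [0, 0, 0]]
    - [[0.02, 0, 0], [0, 0, 0]]
    - [[0.02, 0, 0], [0, 0, 0]]
    - [[0.02, 0, 0], [0, 0, 0]]

```text
t: 16.15
ee_pos: [460.4, 314.9, 23.8]
orientation: [3.135, 0.177, -0.009]
ft_force: [-13.9, 1.9, 10.0]
width: 0.2
```

Firm stop at the home position. Back off and lift clear.

Emit:
move_arm:
  motion:
    - [[-0.15, 0, 0], [0, 0, 0]]
    - [[-0.35, 0, 0], [0, 0, 0]]
    - [[-0.5, 0, -0.2], [0, 0, 0]]
    - [[-0.5, 0, -0.6], [0, 0, 0]]
    - [[-0.5, 0, -0.95], [0, 0, 0]]

```text
t: 16.77
ee_pos: [389.6, 307.5, 168.5]
orientation: [-3.136, -0.178, -0.003]
ft_force: [0.3, 0.5, -0.7]
width: 0.5
```

Emit:
move_arm:
  motion:
    - [[0, 0, -0.2], [0, 0, 0]]
    - [[0, 0.2, -0.3], [0, 0, 0]]
    - [[0, 0.5, -0.3], [0, 0, 0]]
    - [[0, 0.8, -0.3], [0, 0, 0]]
    - [[0, 1, -0.3], [0, 0, 0]]

```text
t: 17.4
ee_pos: [406.8, 156.6, 212.0]
orientation: [-3.136, -0.176, -0.004]
ft_force: [-0.2, -0.4, 0.5]
width: 0.4
```

Run:
```python
from h import *
st()
for c in ['scene','top']:
    im=save(c,c+'9.png')
    for n in ['knob_left','knob_right','lid_edge','red_tin','bead_press','cork','lighter','pliers','graphite_block']: print(c,n,[(np.round(x['location'],0).tolist(),round(x['p'],2)) for x in ctrl.pinpoint(c,n)[:1]])
    if c=='scene':
        p=cv2.cvtColor(im['pixels'],cv2.COLOR_RGB2BGR)[150:350,120:320]
        cv2.imwrite('pics/endc.png',cv2.resize(p,None,fx=3,fy=3,interpolation=cv2.INTER_CUBIC))
st()
```

```text
t 17.4 pos [406.8 156.6 212. ] ori [-3.136 -0.176 -0.004] F [-0.2 -0.4  0.5] w 0.3772265368512071 q [ 0.34  0.16  2.04 -0.    0.94  0.23]
scene knob_left [([465.0, 314.0, 30.0], 0.53)]
scene knob_right [([476.0, 246.0, 38.0], 0.49)]
scene lid_edge [([444.0, -108.0, 26.0], 0.94)]
scene red_tin [([486.0, -115.0, 0.0], 0.7)]
scene bead_press [([428.0, 86.0, -1.0], 0.61)]
scene cork [([635.0, -11.0, -2.0], 0.52)]
scene lighter [([468.0, -444.0, -0.0], 0.4)]
scene pliers [([547.0, -533.0, 1.0], 0.66)]
scene graphite_block [([716.0, -21.0, -1.0], 0.69)]
top knob_left [([470.0, 318.0, 37.0], 0.53)]
top knob_right []
top lid_edge [([443.0, -116.0, 23.0], 0.79)]
top red_tin [([488.0, -110.0, -2.0], 0.74)]
top bead_press [([427.0, 87.0, -1.0], 0.43)]
top cork [([636.0, -10.0, 2.0], 0.52)]
top lighter [([464.0, -446.0, -2.0], 0.62)]
top pliers [([546.0, -533.0, 1.0], 0.64)]
top graphite_block [([711.0, -26.0, -1.0], 0.89)]
t 18.4 pos [406.  157.9 211.4] ori [-3.137 -0.177  0.   ] F [-0.2 -0.4 -0.3] w 0.7480250382501381 q [0.34 0.16 2.04 0.   0.94 0.23]
```

View pics/endc.png

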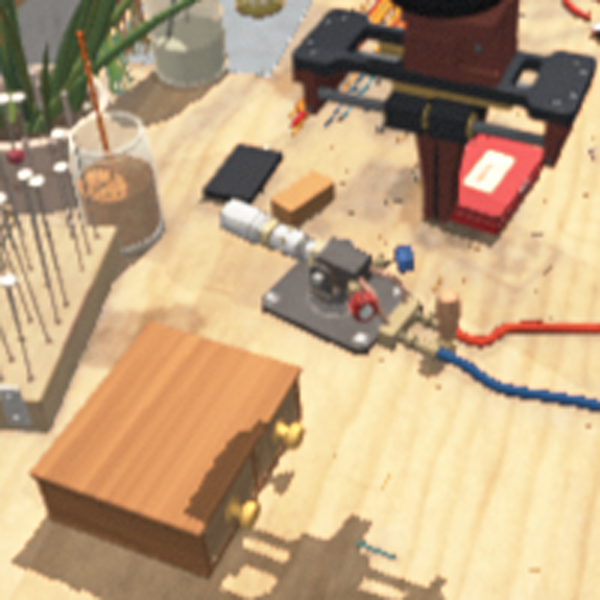

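View pics/top9.png

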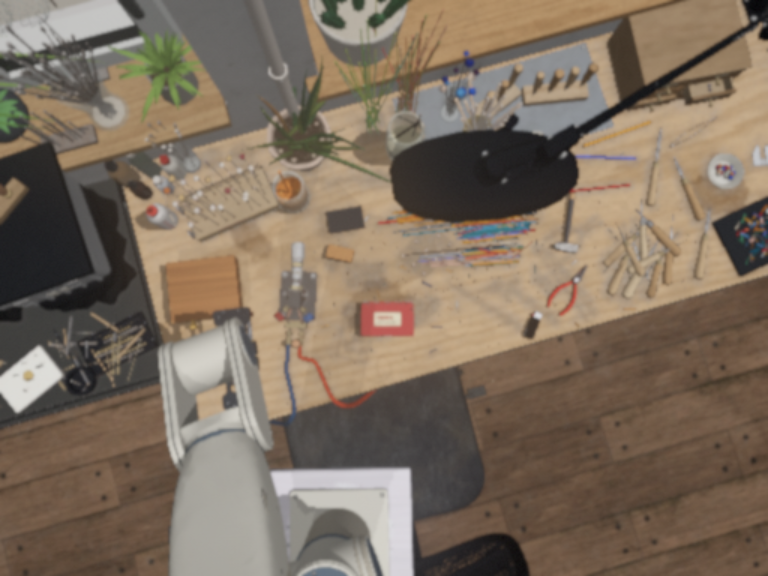

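```bash
python3 -c "
from workcell import ctrl
print(ctrl.close_job())"
```

```text
the job is handed in; nothing more can be done
None
```

I shut both drawers of the bead chest and folded the tin lid down, then handed the job in at about 18.4 s of the 51 s allowed; no verdict came back.

- **Tin:** I pushed the lid over from behind with closed fingertips and pressed it down until it stopped at about 13 N, with the tip at z = 26.7 mm. In the last pictures the lid is level, with its free edge at z = 23–26 mm. The tin is within about 5 mm of where it was found, no more than the network error.
- **Drawers:** I pushed each one slowly by its knob, in steps of at most about 10 mm per 1/8 s (under 0.1 m/s), until it met a firm stop. The right drawer stopped at about 9 N and the left at about 14 N. The two stop positions agree to within 0.5 mm along the chest's own axis, and the last scene picture shows both fronts flush.
- **Other things:** The bead press, cork, lighter and pliers read within about 5 mm of their first positions. The graphite block does too, apart from one top-camera reading 7 mm off. The hand ended at z ≈ 211 mm with about zero force, touching nothing.

**Checks that failed or disagreed:** The top camera could not find the right knob at the end because the arm hid it. The left knob's x read 465 mm from the scene camera and 470 mm from the top camera, a gap within network error.

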